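# Put away the warm rusks

## Task

First switch the warming plate off by turning its dial fully anticlockwise, then gather the short rusks lying about on the counter onto the tray with the others, and tip the tray over the open canister so that all the short rusks slide into it; set the empty tray back flat in its place on the warming plate. The long rusks go into the shallow wooden box instead, laid flat, at any time. Leave everything else on the counter where it is.

Things in the scene. Friction and masses are not known exactly. Their poses are not given: they have to be found in the camera images.
- dial (a joint): Dial of the warming plate, in rad: 0 is off, the anticlockwise end stop (seen from above); the value grows as it is turned clockwise, to 2.4 at the other stop. Starts somewhere from 1.0 to 2.2. Stiffness about 0.03 N m; it stays where it is left.
- dial_grip (a point): Point on the dial's vertical axis at grip height, 37 mm above the plate's top, at x -30, y -90 mm of the plate. Steel knob 44 mm across on a base 68 mm across, 6 mm high; to pinch: a bar 42 mm long, 14 mm thick, 12 to 44 mm above the plate's top. At dial = 0 the bar lies along the plate's x axis; its direction is the plate's yaw minus the dial value.
- plate: Electric warming plate, dark steel slab 200 (x) x 260 (y) x 25 mm high, fixed to the counter. Origin at the centre of its underside. Its +y part is the flat place for the tray, its -y part carries the dial.
- plate_rest (a point): Centre of the flat place for the tray on the plate's top, at x = 0, y = +45 mm of the plate and 25 mm above the counter; axes parallel to the plate's.
- tray: Grey non-stick baking tray, 160 (x) x 130 (y) mm, floor 3 mm thick, 220 g. Walls 18 mm high and 3 mm thick on three sides (+x, +y, -y); the -x end is open, with no lip, and faces the robot roughly; it starts on the warming plate. Origin at the centre of its underside. Rusks slide on its floor from about 20 degrees of tilt, and slide out at 35 to 50.
- tray_grip (a point): Centre of the tray's grip: a black upright bar 12 mm thick (tray x), 70 mm long (tray y) and 32 mm high, on two posts 38 mm beyond the wall at the tray's +x end. This point is at x = +118, z = +46 mm in the tray's frame; the bar reaches from z = 30 to 62 mm, with free space below it. Pinch it from above across its 12 mm (fingers close along tray x).
- tray_lip (a point): Middle of the tray's open edge, on the upper face of the floor: x = -80, y = 0, z = +3 mm in the tray's frame.
- canister: Open cream square canister (storage tin, a brass plate on its front, no lid on), 160 (x) x 150 (y) x 85 mm high, walls and floor 5 mm, fixed to the counter. Origin at the centre of its underside. Stands at the robot's left.
- box: Shallow open wooden box, 105 (x) x 130 (y) x 20 mm high, walls and floor 5 mm, fixed to the counter. Origin at the centre of its underside. Stands at the robot's right. There is room for two long rusks side by side along its x axis, their centres at y = +-30 mm.
- warm1: Short rusk: a golden-brown biscuit bar 42 long x 24 wide x 20 mm high with a darker top, about 25 g. Origin at the centre of its underside, x along its length. Lies on the tray at the start, its underside 3 mm above the tray's. May be absent.
- warm2: Short rusk: a golden-brown biscuit bar 42 long x 24 wide x 20 mm high with a darker top, about 25 g. Origin at the centre of its underside, x along its length. Lies on the tray at the start, its underside 3 mm above the tray's. May be absent.
- warm3: Short rusk: a golden-brown biscuit bar 42 long x 24 wide x 20 mm high with a darker top, about 25 g. Origin at the centre of its underside, x along its length. Lies on the tray at the start, its underside 3 mm above the tray's. May be absent.
- warm4: Short rusk: a golden-brown biscuit bar 42 long x 24 wide x 20 mm high with a darker top, about 25 g. Origin at the centre of its underside, x along its length. Lies on the tray at the start, its underside 3 mm above the tray's. May be absent.
- short1: Short rusk: a golden-brown biscuit bar 42 long x 24 wide x 20 mm high with a darker top, about 25 g. Origin at the centre of its underside, x along its length. Lies on the counter at the start. May be absent.
- short2: Short rusk: a golden-brown biscuit bar 42 long x 24 wide x 20 mm high with a darker top, about 25 g. Origin at the centre of its underside, x along its length. Lies on the counter at the start. May be absent.
- long1: Long rusk: same look, width and height as the short ones (24 x 20 mm) but 70 mm long, about 25 g. Lies on the counter at the start. Origin at the centre of its underside, x along its length.
- long2: Long rusk: same look, width and height as the short ones (24 x 20 mm) but 70 mm long, about 25 g. Lies on the counter at the start. Origin at the centre of its underside, x along its length.
- jam: Jam jar 60 mm across, 85 mm high; bystander. Origin at the centre of its underside.
- shaker: Aluminium salt shaker 34 mm across, 64 mm high; bystander. Origin at the centre of its underside.
- spoon: Steel spoon 120 mm long lying on the counter; bystander.
Not all that is in view belongs to the job. What is shaped like the tray but blue or green is not meant.

How it is judged:
On the way, in this order (a step that is already met when the one before it is completed fails the run):
1. the dial is turned off (value of joint dial below 0.12 rad), for 0.2 s.
2. the short rusks from the counter lie on the tray (x of short1 in the frame of tray between -0.08 and 0.08 m and y of short1 in the frame of tray between -0.063 and 0.063 m and z of short1 in the frame of tray between -0.01 and 0.05 m and x of short2 in the frame of tray between -0.08 and 0.08 m and y of short2 in the frame of tray between -0.063 and 0.063 m and z of short2 in the frame of tray between -0.01 and 0.05 m and angle between tray's own z axis and vertical below 0.15 rad), for 0.3 s.
3. the tray is tipped with its open end over the canister (angle between tray's own z axis and vertical above 0.35 rad and horizontal distance between tray_lip and canister below 0.13 m and height (world z) of tray_lip above 0.03 m), for 0.2 s.
At the end, for the whole second after the job is handed in: Dial within 0.12 rad of off; every short rusk inside the canister; every long rusk flat (within 11 deg) inside the wooden box; tray flat on the warming plate, its centre within 40 mm each way of the middle of its place; all at rest (value of joint dial below 0.12 rad and x of warm1 in the frame of canister between -0.076 and 0.076 m and y of warm1 in the frame of canister between -0.071 and 0.071 m and z of warm1 in the frame of canister between -0.01 and 0.08 m and linear speed of each of warm1, warm2, warm3, warm4, short1, short2, long1, long2, tray below 0.03 m/s and x of warm2 in the frame of canister between -0.076 and 0.076 m and y of warm2 in the frame of canister between -0.071 and 0.071 m and z of warm2 in the frame of canister between -0.01 and 0.08 m and x of warm3 in the frame of canister between -0.076 and 0.076 m and y of warm3 in the frame of canister between -0.071 and 0.071 m and z of warm3 in the frame of canister between -0.01 and 0.08 m and x of warm4 in the frame of canister between -0.076 and 0.076 m and y of warm4 in the frame of canister between -0.071 and 0.071 m and z of warm4 in the frame of canister between -0.01 and 0.08 m and x of short1 in the frame of canister between -0.076 and 0.076 m and y of short1 in the frame of canister between -0.071 and 0.071 m and z of short1 in the frame of canister between -0.01 and 0.08 m and x of short2 in the frame of canister between -0.076 and 0.076 m and y of short2 in the frame of canister between -0.071 and 0.071 m and z of short2 in the frame of canister between -0.01 and 0.08 m and x of long1 in the frame of box between -0.045 and 0.045 m and y of long1 in the frame of box between -0.058 and 0.058 m and z of long1 in the frame of box between -0.01 and 0.03 m and angle between long1's own x axis and vertical between 1.37 and 1.77 rad and x of long2 in the frame of box between -0.045 and 0.045 m and y of long2 in the frame of box between -0.058 and 0.058 m and z of long2 in the frame of box between -0.01 and 0.03 m and angle between long2's own x axis and vertical between 1.37 and 1.77 rad and x of tray in the frame of plate_rest between -0.04 and 0.04 m and y of tray in the frame of plate_rest between -0.04 and 0.04 m and z of tray in the frame of plate_rest below 0.01 m and angle between tray's own z axis and vertical below 0.08 rad); the robot touches nothing.
It fails at once if the jam is pushed away or knocked over (distance of jam from where it was at the start of the episode above 0.04 m).
It fails at once if the shaker is pushed away or knocked over (distance of shaker from where it was at the start of the episode above 0.04 m).
It fails at once if the spoon is pushed away or knocked over (distance of spoon from where it was at the start of the episode above 0.04 m).
Of warm1, warm2, warm3, warm4 only 2 to 3 are there at a start; the rules pass over those that are not, and their reading is None.
Of short1, short2 only 1 to 2 are there at a start; the rules pass over those that are not, and their reading is None.
At some moment in a run one of short1, short2, long1, long2 may be knocked a few centimetres aside while the robot is not near it.
It also fails if it takes over 208 s, if anything falls off the work surface, if the arm or the gripper's body presses on something with over 40 N, if the wrist force passes 120 N, or if a joint passes its speed limit or range.

## Robot

A 6-joint arm with a two-finger parallel gripper is mounted at the origin on the work surface. World frame = base frame: x ahead of the robot, y to its left, z up, the work surface at z = 0. Lengths are in m, angles in rad, forces in N, time in s.
With the tool pointing down it reaches from about 0.35 to 0.725 m from the base axis. Payload 6 kg.
Tool frame: the origin (TCP) lies on the centre line of the jaws, within the pads' length; the fingertips stand ahead of it and the grasp point (between the pads) lies 6 mm ahead of it (arm.tcp_to_tips is the x of the fingertips in the tool frame, in m); x points along the fingers, y is the direction in which the jaws open and shut, and the axes are right-handed (so a half turn about x gives the same grasp; the last joint's range is limited). The gripper opens to 85 mm and grips with 20 to 120 N. Pads are 22 mm wide; open, the fingers measure 114 mm over their backs; the gripper's body (76 mm by 85 mm) begins 54 mm behind the grasp point. The pads swing forward as they close: fully open they stand 13 mm farther back than shut.
Start: joints at [-0.852, 0.04, 0.085, 0, -1.615, -0.334], TCP at [0.225, -0.556, 0.256] pointing down, gripper open.
Joint ranges: [-2.56, 2.56], [-1.29, 2.01], [-1.08, 1.49], [-3.29, 1.98], [-2.81, -0.18], [-2.99, 2.99]. Speed limits (rad/s): [2.57, 2.57, 3.01, 3.14, 3.14, 3.14].

## Interface

Orientations are given as [roll, pitch, yaw] about the fixed x, y, z axes, in that order (R = Rz(yaw) Ry(pitch) Rx(roll)).
In Python, from cell import arm, imaging gives the robot as it stands. The module is installed in compiled form; this text tells all that it offers. Calls block until the motion is done:
- arm.movep(position, orientation): joint-space move of the TCP to a pose.
- arm.movel(position, attitude=None, feed=0.15): straight line of the TCP; attitude=None keeps the orientation; feed is the mean speed in m/s.
- arm.set_joints(angles): joint-space move.
- arm.command_gripper(opening): opening from 0.0 (shut) to 1.0 (fully open); the grip force is fixed at half the most; returns when the fingers have stopped.
- arm.sleep(seconds).
- arm.ik(position, orientation): joint angles nearest the present ones, or None.
- imaging.get_image(name): name is "scene" or "top"; returns (picture, depth): 420x560x3 uint8, blue, green, red; 420x560 float32, m along the optical axis (not along the pixel's ray), 0 where there is no reading.
- imaging.camera_info(name): a dict with "K" (3x3 intrinsics, pixels), "pose" (4x4, takes a point from camera to world coordinates). Camera axes: x right, y up, looking along -z (the intrinsics and any distortion apply to the point x, -y, -z); pixel columns grow to the right and rows downward; lengths in m; the calibration is good to about 2 mm. A picture is of the moment at which its call begins. camera_info takes no time and is no camera call.
A pose or a line that the arm cannot do raises arm.MotionError and nothing moves.
- arm.hand_in(): hands the job in, once; it reports no verdict.
Trained networks look in the newest picture that a camera, given by its name, has taken for a name from the list of things; names that differ only in an ending like _2 or _b are one class to them, and where a whole thing is asked for, a point or a joint stands for the part that bears it (a point fixed in the world has none). Each returns a list of dicts, best first, with "p" (0 to 1); they miss things now and then, are a little off and sometimes report something else, mostly with a low value. They report only what shows in the picture. A call takes as long as a camera call. They do not tell look-alikes from the thing itself.
- imaging.boxes_of(target, camera): "box" ([left, top, right, bottom] in pixels, round what is visible of it).
Readings, each from a call of its own:
- arm.get_time_s(): time.
- arm.get_joint_positions(): joint angles.
- arm.get_qd(): joint speeds.
- arm.get_joint_efforts(): joint torques, N m.
- arm.get_tool_pos(): TCP position.
- arm.get_tcp_rot(): TCP orientation.
- arm.get_contact_force(): force on the tool from outside, world axes, zero at the start.
- arm.get_moment(): the same for the moment, N m.
- arm.get_grip_width(): opening from 0.0 (shut) to 1.0 (fully open).
Only numpy, scipy, OpenCV 4.12 (cv2) and the standard library are available. Lean on these libraries where they do the work, as an engineer would, in place of code of your own. Each camera call takes 0.05 s, during which the arm holds its last target.

## Working session

There is one attempt and no reset: what is moved stays moved. The work goes in short steps, each a Python script; the robot and the scene stay as the last script left them, time stands still between calls to the robot, and variables do not carry over. Pictures are saved under pics/ and viewed, and the job is handed in when it is done.

```bash
mkdir -p pics
python3 - <<'E'
from cell import arm, imaging
import cv2, numpy as np
for n in ("scene","top"):
    im,d=imaging.get_image(n); cv2.imwrite(f"pics/{n}0.png",im); ci=imaging.camera_info(n); print(n,ci)
    for t in ["dial","plate","tray","canister","box","short1","long1","jam","shaker","spoon"]:
        print(t,[(np.round(b["box"]).astype(int).tolist(),round(b["p"],2)) for b in imaging.boxes_of(t,n)])
print(arm.get_time_s(),arm.tcp_to_tips,arm.get_tcp_rot(),arm.get_tool_pos())
E
```

```text
scene {'K': array([[387.64287869,   0.        , 284.54365855],
       [  0.        , 387.64287869, 209.80571196],
       [  0.        ,   0.        ,   1.        ]]), 'pose': array([[-0.74212521, -0.47048951,  0.47737804,  0.8924215 ],
       [ 0.67012946, -0.53495621,  0.51453703,  0.43158977],
       [ 0.01329207,  0.70175599,  0.71229337,  0.70825215],
       [ 0.        ,  0.        ,  0.        ,  1.        ]])}
dial [([248, 205, 267, 226], 0.87)]
plate [([209, 201, 350, 317], 0.65)]
tray [([243, 221, 341, 300], 0.91), ([263, 125, 312, 170], 0.91), ([428, 216, 499, 292], 0.6), ([318, 348, 350, 382], 0.37)]
canister [([361, 260, 491, 381], 0.95)]
box [([144, 161, 200, 202], 0.59), ([148, 281, 191, 326], 0.59)]
short1 [([235, 171, 253, 187], 0.58)]
long1 [([319, 347, 350, 381], 0.75), ([201, 195, 213, 220], 0.54)]
jam [([116, 219, 155, 262], 0.87), ([244, 225, 340, 301], 0.66)]
shaker [([159, 215, 178, 238], 0.73)]
spoon [([146, 278, 194, 326], 0.57)]
top {'K': array([[462.55872544,   0.        , 288.54514121],
       [  0.        , 462.55872544, 213.85996233],
       [  0.       
[... 275 characters left out ...]
        ]])}
dial [([361, 134, 373, 152], 0.67), ([308, 192, 330, 210], 0.49)]
plate [([230, 152, 332, 237], 0.93)]
tray [([235, 145, 291, 232], 0.89), ([136, 277, 206, 367], 0.59)]
canister [([113, 186, 196, 265], 0.64), ([234, 144, 289, 230], 0.37), ([265, 189, 280, 206], 0.19)]
box [([397, 154, 457, 201], 0.64), ([231, 152, 332, 236], 0.57)]
short1 [([374, 231, 384, 243], 0.6)]
long1 [([182, 152, 191, 175], 0.79), ([357, 172, 383, 192], 0.61), ([353, 95, 379, 125], 0.43), ([230, 154, 336, 238], 0.29)]
jam [([353, 94, 375, 125], 0.93)]
shaker [([358, 132, 375, 150], 0.76)]
spoon [([290, 88, 315, 126], 0.82)]
1.1 0.025 [1.80925756 1.57071367 2.19405746] [ 0.22524249 -0.55609976  0.25625581]
```

View pics/scene0.png

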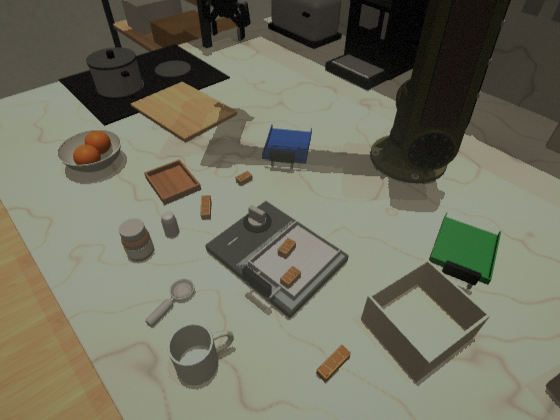

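View pics/top0.png

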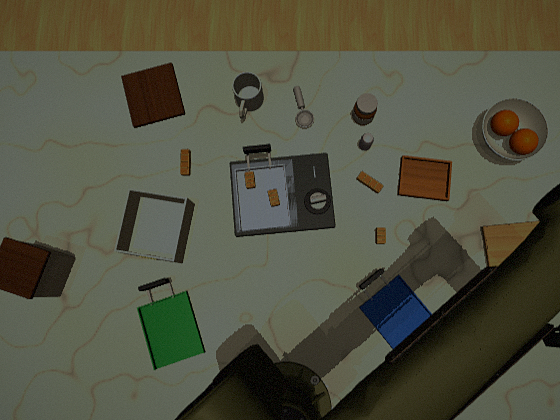

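The top view shows two rusks on the tray, one short rusk at about (380,236), and long rusks at (370,182) and (185,162). The dial is at (318,201). The look-alikes are a blue and a green tray. Next I'll measure in 3D.

```bash
cat > h.py <<'E'
from cell import arm, imaging
import cv2, numpy as np
def cloud(n):
    im,d=imaging.get_image(n); ci=imaging.camera_info(n); K=ci["K"];T=ci["pose"]
    v,u=np.mgrid[:420,:560]
    P=np.stack([(u-K[0,2])/K[0,0]*d,-(v-K[1,2])/K[1,1]*d,-d],-1)@T[:3,:3].T+T[:3,3]
    P[d==0]=np.nan
    return im,P
def proj(n,p):
    ci=imaging.camera_info(n);K=ci["K"];T=ci["pose"]
    c=(np.atleast_2d(p)-T[:3,3])@T[:3,:3]
    return np.stack([K[0,0]*c[:,0]/-c[:,2]+K[0,2],K[1,1]*-c[:,1]/-c[:,2]+K[1,2]],-1)
def rect(xy):
    (cx,cy),(w,h),a=cv2.minAreaRect(np.float32(xy)*1000)
    if w<h: w,h,a=h,w,a+90
    a=(a+90)%180-90
    return round(cx),round(cy),round(w),round(h),round(a,1)
def rusks(n,im,P):
    hsv=cv2.cvtColor(im,cv2.COLOR_BGR2HSV)
    m=(cv2.inRange(hsv,(5,110,60),(22,255,255))>0)&(P[...,2]>.008)&(P[...,2]<.09)&(np.abs(P[...,1])<.7)&(P[...,0]>.1)&(P[...,0]<.85)
    k,l,s,c=cv2.connectedComponentsWithStats(m.astype(np.uint8))
    out=[]
    for i in range(1,k):
        if s[i,4]<40: continue
        Q=P[l==i]; zt=np.nanpercentile(Q[:,2],90); T=Q[Q[:,2]>zt-.007]
        out.append((n,c[i].round().astype(int).tolist(),int(s[i,4]),"ztop",round(zt*1000),"rect",rect(T[:,:2])))
    return out
E
python3 - <<'E'
from h import *
for n in("top","scene"):
    im,P=cloud(n); np.savez(f"/tmp/{n}.npz",im=im,P=P)
    for r in rusks(n,im,P): print(r)
    cv2.imwrite(f"pics/{n}_crop.png",cv2.resize(im[130:250,100:470] if n=="top" else im[150:330,140:400],None,fx=2.1 if n=="top" else 3,fy=2.1 if n=="top" else 3,interpolation=cv2.INTER_CUBIC))
    # height map
    z=np.clip(P[...,2]*1000,0,110)*2.3
    cv2.imwrite(f"pics/{n}_z.png",np.nan_to_num(z).astype(np.uint8))
E
```

```text
('top', [516, 131], 991, 'ztop', 77, 'rect', (694, -579, 114, 49, 43.4))
('top', [184, 162], 211, 'ztop', 23, 'rect', (620, 277, 67, 22, 1.0))
('top', [425, 179], 333, 'ztop', 23, 'rect', (581, -357, 130, 105, 83.0))
('top', [370, 181], 218, 'ztop', 23, 'rect', (568, -213, 68, 23, 55.0))
('top', [249, 179], 136, 'ztop', 51, 'rect', (564, 100, 39, 22, 7.6))
('top', [273, 197], 134, 'ztop', 51, 'rect', (519, 37, 39, 23, 13.3))
('top', [505, 239], 1316, 'ztop', 19, 'rect', (410, -574, 142, 101, -84.1))
('top', [381, 235], 135, 'ztop', 23, 'rect', (427, -238, 37, 22, -0.8))
('scene', [190, 116], 1858, 'ztop', 18, 'rect', (357, -608, 216, 204, 5.7))
('scene', [92, 148], 828, 'ztop', 76, 'rect', (695, -578, 113, 46, 41.3))
('scene', [172, 181], 290, 'ztop', 22, 'rect', (580, -357, 132, 104, 83.4))
('scene', [243, 176], 88, 'ztop', 22, 'rect', (428, -235, 40, 21, -2.6))
('scene', [205, 205], 167, 'ztop', 22, 'rect', (570, -210, 65, 22, 53.0))
('scene', [134, 242], 42, 'ztop', 61, 'rect', (767, -183, 48, 16, -34.1))
('scene', [287, 246], 148, 'ztop', 50, 'rect', (520, 39, 39, 22, 15.0))
('scene', [290, 275], 176, 'ztop', 50, 'rect', (566, 101, 39, 22, 9.0))
('scene', [333, 363], 532, 'ztop', 22, 'rect', (621, 277, 68, 22, 1.4))
```

Run:
```python
from h import *
for n in("top","scene"):
    f=np.load(f"/tmp/{n}.npz");P=f["P"];im=f["im"]
    def sel(x0,x1,y0,y1,z0,z1): 
        m=(P[...,0]>x0)&(P[...,0]<x1)&(P[...,1]>y0)&(P[...,1]<y1)&(P[...,2]>z0)&(P[...,2]<z1)
        k,l,s,c=cv2.connectedComponentsWithStats(m.astype(np.uint8)); i=1+np.argmax(s[1:,4]); return P[l==i]
    print(n)
    q=sel(.38,.70,-.17,.2,.018,.075); print("plate+tray",len(q),rect(q[:,:2]))
    m=sel(.38,.62,-.17,.0,.018,.033);print("plate dial part",len(m),rect(m[:,:2]))
    m=sel(.38,.70,-.17,.2,.040,.052)
    m=sel(.60,.75,-.0,.2,.060,.11);print("handle",len(m),rect(m[:,:2]),np.percentile(m[:,2],95))
    m=sel(.40,.60,-.15,-.0,.055,.11);print("dial bar",len(m),rect(m[:,:2]),np.percentile(m[:,2],95))
    m=sel(.38,.70,.1,.5,.077,.11);print("canister",len(m),rect(m[:,:2]))
    m=sel(.46,.7,-.45,-.28,.013,.03);print("box",len(m),rect(m[:,:2]))
```

```text
top
plate+tray 7542 (538, 19, 260, 210, -84.0)
plate dial part 2621 (529, -59, 183, 119, 0.6)
handle 209 (639, 80, 70, 14, -84.1) 0.08949004527759126
dial bar 106 (513, -75, 41, 14, -77.8) 0.07117148137379975
canister 500 (446, 335, 154, 153, -8.9)
box 442 (581, -357, 132, 108, 82.9)
scene
plate+tray 8093 (541, 19, 262, 218, -84.3)
plate dial part 2200 (533, -60, 185, 106, 5.7)
handle 393 (638, 80, 70, 13, -83.5) 0.08878227809488323
dial bar 136 (513, -74, 42, 14, -75.0) 0.07060006610071173
canister 958 (445, 334, 155, 151, -8.9)
box 413 (579, -358, 135, 106, 83.1)
```

View pics/top_crop.png

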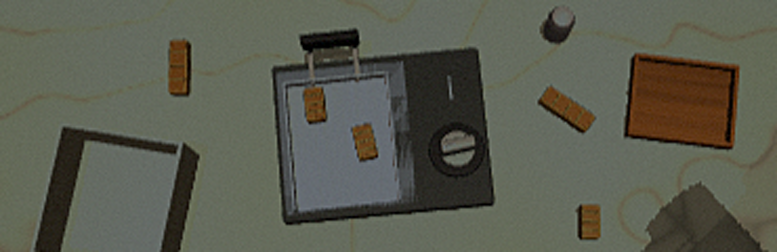

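View pics/scene_crop.png

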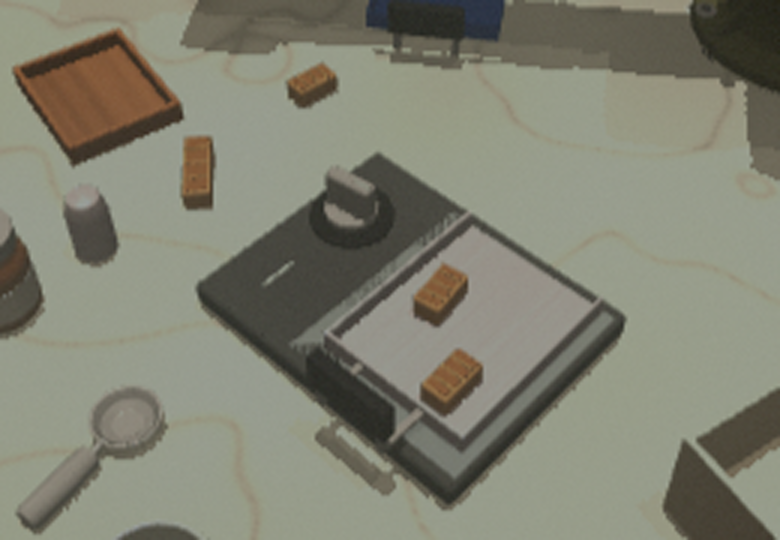

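```bash
cat >> h.py <<'E'
from scipy.spatial.transform import Rotation as Ro
def down(th): return [0,np.pi/2,np.radians(th-90)]
def pickth(x,y,z,th):
    best=None
    for t in (th-180,th,th+180):
        q=arm.ik([x,y,z],down(t))
        if q is not None and (best is None or abs(q[5])<best[0]): best=(abs(q[5]),t)
    return best[1]
def traypose(hx,hy,hz,psi,phi):
    """handle grip point, tray yaw psi, tip phi (deg) -> TCP pos, rpy"""
    c,s=np.cos(np.radians(psi)),np.sin(np.radians(psi))
    Rt=Ro.from_euler('z',psi,degrees=True)*Ro.from_euler('y',-phi,degrees=True)
    M=Rt.as_matrix()
    out=[]
    for sg in (1,-1):
        x=-M[:,2]; y=sg*M[:,0]; z=np.cross(x,y)
        R=np.stack([x,y,z],1)
        p=np.array([hx,hy,hz])-.006*x
        with np.testing.suppress_warnings() as sup:
            sup.filter(UserWarning); e=Ro.from_matrix(R).as_euler('xyz')
        out.append((p,e))
    return out
E
python3 - <<'E'
from h import *
for nm,(x,y,z,th) in dict(dial=(.513,-.0745,.068,13.5),dialend=(.513,-.0745,.068,99),dialend2=(.513,-.0745,.068,-81),short=(.4275,-.236,.029,89),A=(.569,-.2115,.03,-36),B=(.62,.277,.03,91),box1=(.581+.0032,-.357+.026,.036,83),box2=(.581-.0032,-.357-.026,.036,83)).items():
    for t in(th,th+180,th-180):
        q=arm.ik([x,y,z],down(t)); print(nm,t,None if q is None else np.round(q,2))
C=np.array([.4455,.3345])
for psi in(-9,6,20,37,60,81):
  for phi in(0,25,45,50):
    d=np.array([np.cos(np.radians(psi)),np.sin(np.radians(psi))])
    f=np.radians(phi); L=C+d*.045
    h=L+d*(.198*np.cos(f)-.043*np.sin(f)); hz=.105+.198*np.sin(f)+.043*np.cos(f)
    print(psi,phi,h.round(3),round(hz,3),[None if (q:=arm.ik(p,e)) is None else np.round(q,2).tolist() for p,e in traypose(*h,hz,psi,phi)])
f=np.load("/tmp/top.npz");P=f["P"];m=(P[...,0]>.5)&(P[...,0]<.75)&(P[...,1]>-.3)&(P[...,1]<-.12)&(P[...,2]>.045)
k,l,s,c=cv2.connectedComponentsWithStats(m.astype(np.uint8))
for i in range(1,k):
    if s[i,4]>20: q=P[l==i];print(rect(q[:,:2]),q[:,2].max())
E
```

```text
dial 13.5 None
dial 193.5 [ 0.24 -0.12 -0.42  0.   -1.27 -0.01]
dial -166.5 [ 0.24 -0.12 -0.42  0.   -1.27 -0.01]
dialend 99 [ 0.24 -0.12 -0.42  0.   -1.27 -1.66]
dialend 279 [ 0.24 -0.12 -0.42  0.   -1.27  1.48]
dialend -81 [ 0.24 -0.12 -0.42  0.   -1.27  1.48]
dialend2 -81 [ 0.24 -0.12 -0.42  0.   -1.27  1.48]
dialend2 99 [ 0.24 -0.12 -0.42  0.   -1.27 -1.66]
dialend2 -261 [ 0.24 -0.12 -0.42  0.   -1.27 -1.66]
short 89 [-0.09 -0.17 -0.54  0.   -1.21 -1.5 ]
short 269 [-0.09 -0.17 -0.54  0.   -1.21  1.64]
short -91 [-0.09 -0.17 -0.54  0.   -1.21  1.64]
A -36 [-0.03  0.15 -0.22  0.   -1.2   2.54]
A 144 [-0.03  0.15 -0.22  0.   -1.2  -0.6 ]
A -216 [-0.03  0.15 -0.22  0.   -1.2  -0.6 ]
B 91 [ 0.71  0.33 -0.01  0.   -1.24 -2.27]
B 271 [ 0.71  0.33 -0.01  0.   -1.24  0.87]
B -89 [ 0.71  0.33 -0.01  0.   -1.24  0.87]
box1 83 [-0.22  0.3  -0.02  0.   -1.24 -1.47]
box1 263 [-0.22  0.3  -0.02  0.   -1.24  1.67]
box1 -97 [-0.22  0.3  -0.02  0.   -1.24  1.67]
box2 83 [-0.3   0.36  0.04  0.   -1.26 -1.4 ]
box2 263 [-0.3   0.36  0.04  0.   -1.26  1.75]
box2 -97 [-0.3   0.36  0.04  0.   -1.26  1.7
[... 1816 characters left out ...]
9, 0.05, -0.02, -1.09, 0.04]]
60 45 [0.523 0.468] 0.275 [None, [1.0, -0.27, -0.31, -0.05, -0.75, 0.07]]
60 50 [0.515 0.455] 0.284 [None, [0.99, -0.35, -0.39, -0.07, -0.66, 0.09]]
81 0 [0.484 0.575] 0.148 [[1.14, 0.45, 0.38, 0.0, -1.5, -2.86], [1.14, 0.45, 0.38, 0.0, -1.5, 0.28]]
81 25 [0.478 0.538] 0.228 [[1.05, 0.06, 0.07, -0.17, -1.17, -2.74], [1.05, 0.06, 0.07, -0.17, -1.17, 0.4]]
81 45 [0.47  0.487] 0.275 [[0.9, -0.21, -0.13, -0.43, -0.98, -2.51], [0.9, -0.21, -0.13, -0.43, -0.98, 0.63]]
81 50 [0.467 0.472] 0.284 [[0.84, -0.27, -0.17, -0.53, -0.96, -2.42], [0.84, -0.27, -0.17, -0.53, -0.96, 0.72]]
(739, -198, 56, 22, 89.7) 0.09011189480205983
(671, -203, 31, 28, 88.2) 0.06616421102740189
```

Run:
```python
from h import *
x,y=.513,-.0745
arm.command_gripper(0.6)
arm.movep([x,y,.16],down(193.5))
im,P=cloud("scene")
arm.movel([x,y,.068],feed=.1)
arm.command_gripper(0.0); print(arm.get_grip_width()*85, arm.get_contact_force())
for a in (15,30,45,60,75,82,86):
    arm.movel([x,y,.068],down(193.5+a),feed=.1)
    print(a,arm.get_moment().round(3) if hasattr(arm.get_moment(),'round') else arm.get_moment())
arm.command_gripper(.5)
arm.movel([x,y,.2],feed=.15)
print(arm.get_time_s())
arm.movep([.40,-.15,.30],down(260))
for n in("top","scene"):
    im,P=cloud(n); cv2.imwrite(f"pics/{n}1.png",im)
    m=(P[...,0]>.42)&(P[...,0]<.58)&(P[...,1]>-.15)&(P[...,1]<-.0)&(P[...,2]>.055)&(P[...,2]<.08)
    q=P[m]; print(n,len(q), rect(q[:,:2]) if len(q)>20 else None)
    for r in rusks(n,im,P): print(r)
```

```text
12.748370929141727 [-4.73998887  0.77219075  5.86290189]
15 [0.296 1.995 0.004]
30 [ 0.196  2.235 -0.057]
45 [0.015 2.433 0.103]
60 [-0.24   2.522  0.056]
75 [-0.585  2.53   0.046]
82 [-0.749  2.474  0.011]
86 [-0.582  2.5   -1.845]
9.2167
top 0 None
('top', [515, 131], 1033, 'ztop', 77, 'rect', (694, -578, 114, 49, 44.0))
('top', [184, 162], 213, 'ztop', 23, 'rect', (619, 277, 68, 23, 2.4))
('top', [447, 175], 112, 'ztop', 23, 'rect', (581, -415, 112, 44, 15.6))
('top', [249, 174], 40, 'ztop', 51, 'rect', (578, 101, 21, 12, -88.4))
('top', [520, 245], 2453, 'ztop', 19, 'rect', (355, -607, 218, 197, 5.8))
('top', [542, 261], 77, 'ztop', 19, 'rect', (364, -641, 90, 13, -89.5))
('top', [537, 268], 76, 'ztop', 19, 'rect', (347, -625, 97, 8, -87.0))
('top', [549, 271], 67, 'ztop', 19, 'rect', (339, -653, 64, 14, -77.2))
scene 137 (512, -74, 43, 16, 1.0)
('scene', [178, 122], 932, 'ztop', 18, 'rect', (358, -608, 214, 204, 5.3))
('scene', [92, 148], 836, 'ztop', 76, 'rect', (695, -577, 112, 46, 42.6))
('scene', [172, 181], 280, 'ztop', 22, 'rect', (580, -356, 132, 105, 83.4))
('scene', [244, 176], 81, 'ztop', 22, 'rect', (427, -236, 38, 21, -1.2))
('scene', [205, 205], 168, 'ztop', 22, 'rect', (569, -211, 66, 22, 52.8))
('scene', [287, 246], 155, 'ztop', 50, 'rect', (520, 39, 39, 22, 13.7))
('scene', [290, 275], 180, 'ztop', 50, 'rect', (567, 102, 39, 21, 6.4))
('scene', [333, 363], 531, 'ztop', 22, 'rect', (621, 277, 68, 23, 1.5))
```

Run:
```python
from h import *
arm.movep([.40,-.40,.30],down(260))
for n in("top","scene"):
    im,P=cloud(n)
    for zlo in(.058,.064):
        m=(P[...,0]>.42)&(P[...,0]<.58)&(P[...,1]>-.15)&(P[...,1]<-.0)&(P[...,2]>zlo)&(P[...,2]<.08)
        q=P[m][:,:2]; w,v=np.linalg.eigh(np.cov(q.T)); print(n,len(q), rect(q), np.degrees(np.arctan(v[1,1]/v[0,1])))
    c=proj(n,[.513,-.074,.07])[0].astype(int); cr=im[c[1]-50:c[1]+50,c[0]-60:c[0]+60]
    cv2.imwrite(f"pics/{n}_dial.png",cv2.resize(cr,None,fx=6,fy=6,interpolation=cv2.INTER_CUBIC))
    # plate yaw: fit left edge etc
    m=(P[...,2]>.015)&(P[...,2]<.03)&(P[...,0]>.38)&(P[...,0]<.70)&(P[...,1]>-.17)&(P[...,1]<.2)
    q=P[m]; print("plate",rect(q[:,:2]))
    y=q[:,1]; b=[(yy,q[np.abs(y-yy)<.004][:,0]) for yy in np.arange(-.10,-.03,.01)]
    for f in(np.max,np.min): print("edge slope deg",np.degrees(np.arctan(np.polyfit([a for a,_ in b],[f(xx) for _,xx in b],1)[0])))
```

```text
top 96 (513, -74, 42, 14, 6.7) 6.175326176414369
top 88 (513, -75, 41, 14, 6.7) 6.4925616068459835
plate (534, 18, 260, 201, -84.2)
edge slope deg -3.8225728134636574
edge slope deg -6.125279952823174
scene 122 (512, -74, 42, 14, 6.1) 5.509278078228552
scene 94 (512, -75, 42, 14, 5.8) 6.943258281998777
plate (533, 18, 261, 201, -84.2)
edge slope deg -4.894235547784323
edge slope deg -6.0947022717519355
```

View pics/top_dial.png

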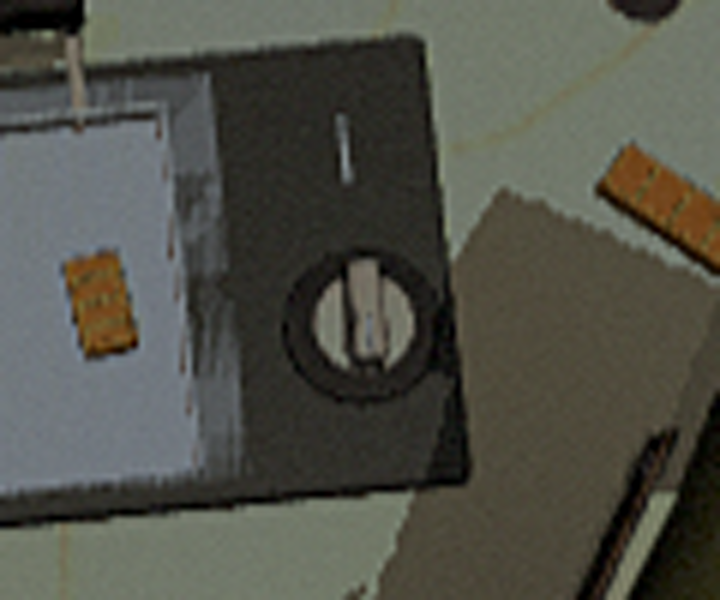

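View pics/scene_dial.png

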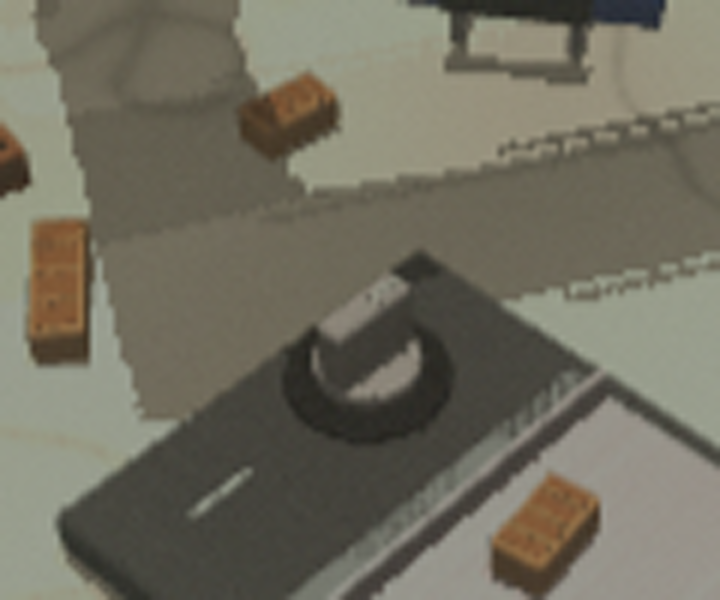

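The dial bar now lies parallel to the plate's x axis (about 6° in both cameras), so it is off. Next is the short rusk.

```bash
cat >> h.py <<'E'
def pick(x,y,ang,z=.030,th=None):
    th=pickth(x,y,z,ang+90)
    arm.command_gripper(.62)
    arm.movep([x,y,.13],down(th)); arm.movel([x,y,z],feed=.12)
    arm.command_gripper(0.0); w=arm.get_grip_width()*85
    arm.movel([x,y,.18],feed=.2)
    print("picked width",round(w,1),"after lift",round(arm.get_grip_width()*85,1),"t",arm.get_time_s())
    return w
def place(x,y,ang,z,op):
    th=pickth(x,y,z,ang+90)
    arm.movep([x,y,.18],down(th)); arm.movel([x,y,z],feed=.1)
    arm.command_gripper(op); arm.sleep(.2)
    arm.movel([x,y,.18],feed=.12)
    print("placed t",arm.get_time_s())
E
python3 - <<'E'
from h import *
im,P=cloud("scene")
r=[r for r in rusks("scene",im,P) if abs(r[6][0]-427)<70 and abs(r[6][1]+236)<70]; print(r)
x,y=r[0][6][0]/1000,r[0][6][1]/1000
pick(x,y,r[0][6][4])
psi=np.radians(6); R=np.array([[np.cos(psi),-np.sin(psi)],[np.sin(psi),np.cos(psi)]])
t=np.array([.521,.0677])+R@np.array([-.042,.012])
print(t)
place(*t,6,.030+.0295,.5)
arm.movep([.569,-.10,.25],down(144))
for n in("top","scene"):
    im,P=cloud(n); cv2.imwrite(f"pics/{n}2.png",im)
    for r in rusks(n,im,P): print(r)
E
```

```text
[('scene', [243, 177], 93, 'ztop', 22, 'rect', (428, -235, 38, 22, -6.7))]
picked width 22.0 after lift 22.3 t 14.625
[0.47797574 0.07524407]
placed t 18.875
('top', [153, 101], 98, 'ztop', 17, 'rect', (794, 373, 114, 11, 14.8))
('top', [515, 131], 1055, 'ztop', 77, 'rect', (696, -579, 120, 49, 40.6))
('top', [184, 164], 171, 'ztop', 23, 'rect', (616, 277, 61, 22, -0.5))
('top', [425, 179], 366, 'ztop', 22, 'rect', (581, -357, 131, 106, 83.1))
('top', [370, 181], 224, 'ztop', 23, 'rect', (568, -213, 68, 23, 53.6))
('top', [273, 198], 123, 'ztop', 51, 'rect', (518, 38, 40, 23, 14.6))
('top', [521, 243], 2442, 'ztop', 19, 'rect', (356, -608, 217, 198, 6.0))
('top', [546, 262], 45, 'ztop', 19, 'rect', (363, -652, 66, 7, -86.4))
('top', [528, 308], 115, 'ztop', 19, 'rect', (248, -601, 149, 7, -84.1))
('scene', [169, 121], 588, 'ztop', 18, 'rect', (424, -602, 200, 81, -85.0))
('scene', [199, 126], 48, 'ztop', 18, 'rect', (378, -531, 69, 23, 65.9))
('scene', [92, 148], 837, 'ztop', 77, 'rect', (697, -578, 109, 49, 44.6))
('scene', [171, 180], 286, 'ztop', 21, 'rect', (580, -357, 134, 104, 83.1))
('scene', [205, 205], 165, 'ztop', 22, 'rect', (569, -211, 65, 20, 55.8))
('scene', [286, 247], 174, 'ztop', 50, 'rect', (520, 39, 41, 21, 12.7))
('scene', [312, 248], 171, 'ztop', 50, 'rect', (479, 78, 40, 20, 5.0))
('scene', [290, 276], 209, 'ztop', 50, 'rect', (567, 101, 39, 23, 8.3))
('scene', [333, 363], 527, 'ztop', 22, 'rect', (621, 277, 68, 23, 1.2))
```

View pics/scene2.png

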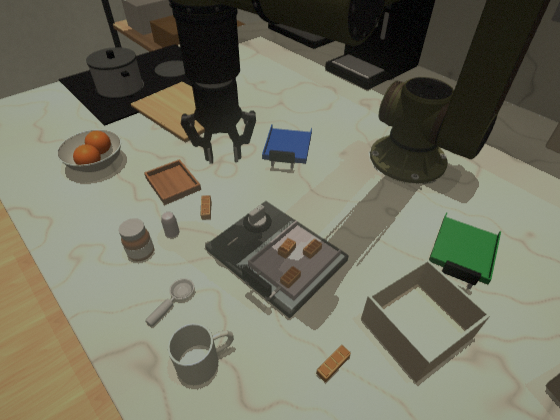

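View pics/top2.png

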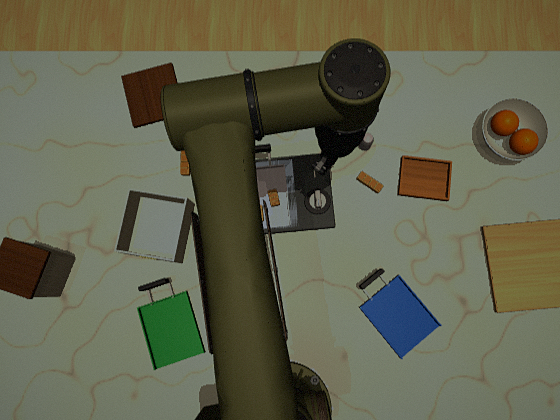

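Three short rusks are now on the tray at scene (286,247), (312,248) and (290,276), and there is no second one on the counter. Next I'll lift the tray.

Run:
```python
from h import *
for sg in(0,1):
    for a in [(.6385,.08,.071,6,0),(.6385,.08,.2,6,0),(.686,.296,.2,-9,0)]:
        p,e=traypose(*a)[sg]; q=arm.ik(p,e); print(sg,None if q is None else np.round(q,2))
sg=1
arm.command_gripper(.5)
p,e=traypose(.6385,.08,.071,6,0)[sg]
arm.movep([p[0],p[1],.16],e)
arm.movel(p,feed=.08)
arm.command_gripper(0.0); print("w",arm.get_grip_width()*85)
arm.movel([p[0],p[1],p[2]+.03],feed=.06)
print("w",arm.get_grip_width()*85,arm.get_contact_force(),arm.get_moment(),arm.get_time_s())
im,P=cloud("scene"); cv2.imwrite("pics/s3.png",im)
for r in rusks("scene",im,P): print(r)
```

```text
0 [ 0.43  0.2  -0.06  0.   -1.3   2.81]
0 [ 0.43  0.16  0.12  0.   -1.53  2.81]
0 [ 0.67  0.44  0.46  0.   -1.59  2.31]
1 [ 0.43  0.2  -0.06  0.   -1.3  -0.33]
1 [ 0.43  0.16  0.12  0.   -1.53 -0.33]
1 [ 0.67  0.44  0.46  0.   -1.59 -0.83]
w 11.075971379120508
w 11.343396832476431 [-0.03491436 -0.13830642 -3.43344775] [ 0.01272888 -0.2017994   0.00756283] 23.9333
('scene', [176, 127], 228, 'ztop', 18, 'rect', (448, -585, 224, 88, -60.7))
('scene', [92, 148], 837, 'ztop', 76, 'rect', (694, -577, 113, 45, 42.4))
('scene', [172, 180], 261, 'ztop', 22, 'rect', (580, -356, 132, 104, 83.0))
('scene', [205, 205], 164, 'ztop', 22, 'rect', (569, -210, 67, 22, 51.6))
('scene', [287, 238], 169, 'ztop', 79, 'rect', (520, 40, 38, 22, 14.5))
('scene', [313, 238], 152, 'ztop', 79, 'rect', (479, 78, 40, 21, 7.2))
('scene', [290, 268], 205, 'ztop', 79, 'rect', (566, 103, 40, 20, 7.6))
('scene', [333, 363], 529, 'ztop', 22, 'rect', (621, 277, 67, 22, 1.8))
```

View pics/s3.png

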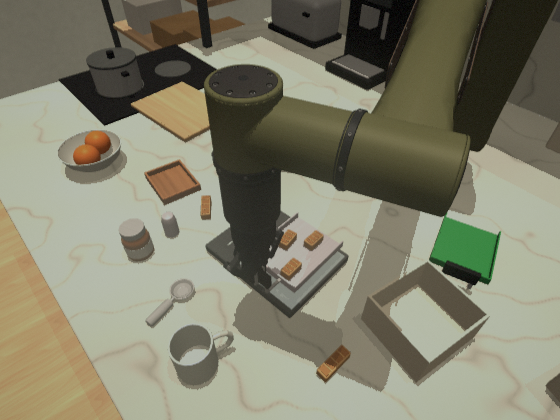

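```bash
cat >> h.py <<'E'
C=np.array([.4455,.3345])
def tip(phi,lipz,off,psi=-9,sg=1):
    d=np.array([np.cos(np.radians(psi)),np.sin(np.radians(psi))]); f=np.radians(phi)
    h=C+d*(off+.198*np.cos(f)-.043*np.sin(f)); hz=lipz+.198*np.sin(f)+.043*np.cos(f)
    return traypose(*h,hz,psi,phi)[sg]
E
python3 - <<'E'
from h import *
p,e=traypose(.6385,.08,.22,6,0)[1]
arm.movel(p,feed=.12)
p,e=tip(0,.15,.045); arm.movel(p,e,feed=.12)
print(arm.get_time_s(),arm.get_contact_force())
im,P=cloud("scene"); cv2.imwrite("pics/s4.png",im)
p,e=tip(12,.125,.045); arm.movel(p,e,feed=.12)
for ph in (20,26,32,37,41):
    p,e=tip(ph,.108,.045); arm.movel(p,e,feed=.08)
arm.sleep(.5)
print(arm.get_time_s(),arm.get_contact_force(),arm.get_grip_width()*85)
for n in("top","scene"):
    im,P=cloud(n); cv2.imwrite(f"pics/{n}5.png",im)
E
```

```text
27.1333 [ 0.04028558 -0.20437131 -1.67833713]
29.95 [ 1.05739618  0.1164012  -2.60815914] 11.598418913034553
```

View pics/s4.png

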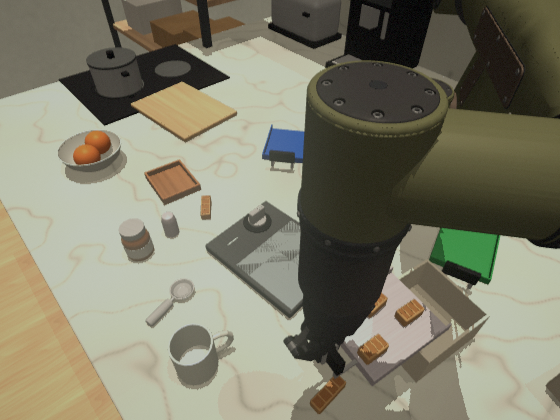

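View pics/scene5.png

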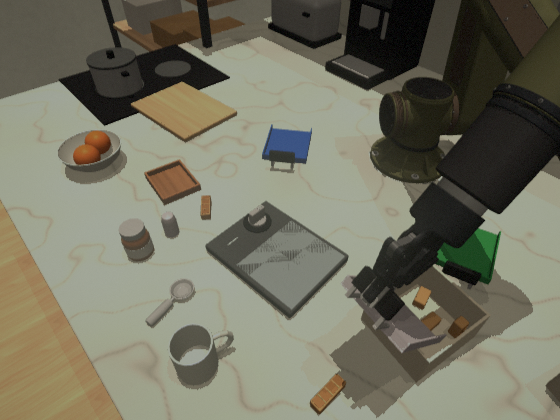

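View pics/top5.png

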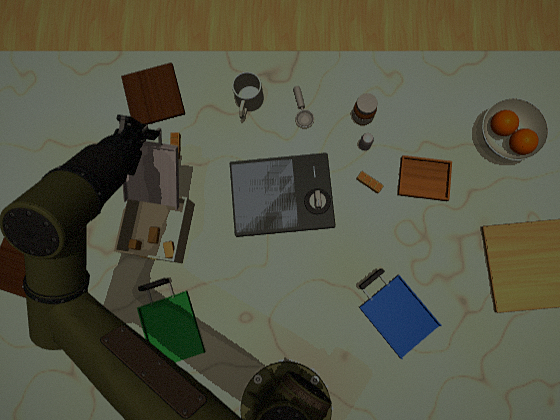

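All three rusks are in the canister (scene (422,297), (430,320), (457,325)), and long rusk B was knocked to about (327,392). Now I'll return the tray.

Run:
```python
from h import *
p,e=tip(30,.14,.045); arm.movel(p,e,feed=.1)
p,e=tip(0,.16,.045); arm.movel(p,e,feed=.1)
p,e=traypose(.6385,.08,.22,6,0)[1]; arm.movel(p,e,feed=.15)
# aim slightly towards the middle of the place
hx,hy=.643,.077
p,e=traypose(hx,hy,.10,6,0)[1]; arm.movel(p,e,feed=.12)
p,e=traypose(hx,hy,.0725,6,0)[1]; arm.movel(p,e,feed=.04)
print(arm.get_contact_force())
p,e=traypose(hx,hy,.0710,6,0)[1]; arm.movel(p,e,feed=.02)
print(arm.get_contact_force())
arm.command_gripper(.45); arm.sleep(.3)
arm.movel([p[0],p[1],.18],feed=.08)
arm.movep([.5,-.05,.3],down(144))
print(arm.get_time_s())
for n in("scene",):
    im,P=cloud(n); cv2.imwrite(f"pics/{n}6.png",im)
    for r in rusks(n,im,P): print(r)
    m=(P[...,0]>.6)&(P[...,0]<.7)&(P[...,1]>0)&(P[...,1]<.15)&(P[...,2]>.06)&(P[...,2]<.1); q=P[m]; print("handle",rect(q[:,:2]),q[:,2].max())
```

```text
[-0.44586823 -0.02262028 -1.87090886]
[-0.08368008  0.47873188  0.38661291]
38.4167
('scene', [178, 122], 867, 'ztop', 18, 'rect', (363, -608, 205, 204, 6.1))
('scene', [92, 148], 844, 'ztop', 76, 'rect', (696, -578, 109, 48, 42.9))
('scene', [171, 180], 277, 'ztop', 21, 'rect', (580, -357, 132, 104, 82.9))
('scene', [205, 205], 163, 'ztop', 22, 'rect', (570, -211, 66, 20, 56.1))
('scene', [422, 297], 245, 'ztop', 27, 'rect', (386, 306, 42, 23, 14.1))
('scene', [429, 322], 285, 'ztop', 26, 'rect', (425, 349, 40, 23, -3.9))
('scene', [459, 326], 233, 'ztop', 48, 'rect', (397, 392, 25, 20, -7.1))
('scene', [327, 393], 617, 'ztop', 22, 'rect', (668, 307, 68, 23, 0.2))
handle (643, 77, 71, 13, -83.2) 0.08995614640329863
```

View pics/scene6.png

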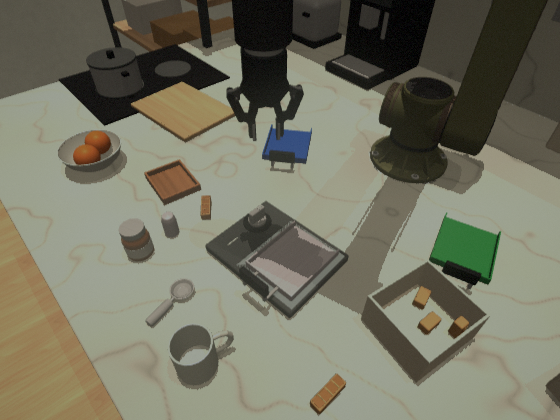

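Run:
```python
from h import *
for x in(.668,.66,.65):
  for z in(.03,.13,.18):
    print(x,z,[None if (q:=arm.ik([x,.307,z],down(t))) is None else np.round(q,2).tolist() for t in(91,-89)])
pick(.570,-.211,54.5)
b=np.array([.5805,-.357]); u=np.array([np.cos(np.radians(83)),np.sin(np.radians(83))])
place(*(b-u*.027),-7,.030+.007,.42)
arm.movep([.5,-.05,.3],down(144))
for n in("top","scene"):
    im,P=cloud(n); cv2.imwrite(f"pics/{n}7.png",im)
    for r in rusks(n,im,P): print(r)
```

```text
0.668 0.03 [[0.7, 0.47, 0.18, 0.0, -1.28, -2.25], [0.7, 0.47, 0.18, 0.0, -1.28, 0.89]]
0.668 0.13 [[0.7, 0.42, 0.29, 0.0, -1.45, -2.25], [0.7, 0.42, 0.29, 0.0, -1.45, 0.89]]
0.668 0.18 [[0.7, 0.4, 0.37, 0.0, -1.54, -2.25], [0.7, 0.4, 0.37, 0.0, -1.54, 0.89]]
0.66 0.03 [[0.71, 0.45, 0.15, 0.0, -1.27, -2.26], [0.71, 0.45, 0.15, 0.0, -1.27, 0.88]]
0.66 0.13 [[0.71, 0.4, 0.27, 0.0, -1.44, -2.26], [0.71, 0.4, 0.27, 0.0, -1.44, 0.88]]
0.66 0.18 [[0.71, 0.38, 0.34, 0.0, -1.53, -2.26], [0.71, 0.38, 0.34, 0.0, -1.53, 0.88]]
0.65 0.03 [[0.72, 0.43, 0.12, 0.0, -1.26, -2.27], [0.72, 0.43, 0.12, 0.0, -1.26, 0.87]]
0.65 0.13 [[0.72, 0.37, 0.24, 0.0, -1.43, -2.27], [0.72, 0.37, 0.24, 0.0, -1.43, 0.87]]
0.65 0.18 [[0.72, 0.36, 0.31, 0.0, -1.52, -2.27], [0.72, 0.36, 0.31, 0.0, -1.52, 0.87]]
picked width 22.3 after lift 22.3 t 41.9833
placed t 46.175
('top', [153, 101], 144, 'ztop', 17, 'rect', (794, 370, 112, 28, 8.5))
('top', [168, 98], 305, 'ztop', 17, 'rect', (804, 330, 107, 48, 16.7))
('top', [515, 131], 1062, 'ztop', 77, 'rect', (695, -578, 117, 49, 42.4))
('top', [425, 179], 368, 'ztop', 23, 'r
[... 283 characters left out ...]
50, 'rect', (397, 392, 21, 21, -8.2))
('top', [543, 270], 129, 'ztop', 19, 'rect', (342, -637, 98, 17, -84.3))
('scene', [178, 122], 862, 'ztop', 18, 'rect', (362, -606, 206, 203, 5.0))
('scene', [92, 148], 840, 'ztop', 77, 'rect', (694, -578, 111, 49, 40.4))
('scene', [170, 180], 261, 'ztop', 22, 'rect', (580, -356, 130, 104, 82.8))
('scene', [168, 172], 202, 'ztop', 27, 'rect', (574, -382, 69, 28, -2.2))
('scene', [422, 297], 244, 'ztop', 26, 'rect', (386, 306, 42, 23, 14.0))
('scene', [429, 322], 284, 'ztop', 26, 'rect', (425, 349, 41, 23, -3.7))
('scene', [459, 326], 234, 'ztop', 48, 'rect', (398, 392, 23, 20, -3.0))
('scene', [327, 393], 610, 'ztop', 22, 'rect', (667, 307, 68, 23, 1.2))
```

View pics/scene7.png

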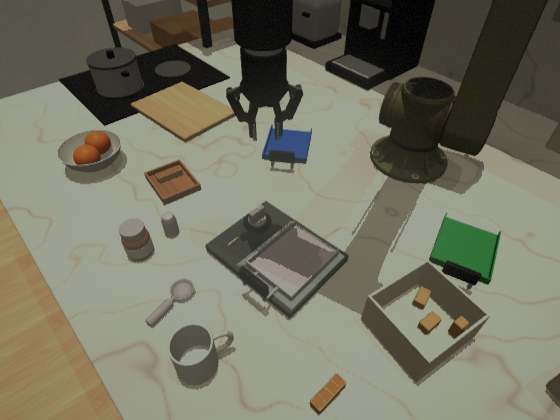

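Run:
```python
from h import *
pick(.6675,.307,.8)
b=np.array([.5805,-.357]); u=np.array([np.cos(np.radians(83)),np.sin(np.radians(83))])
arm.movep([.58,.0,.22],down(pickth(.58,0,.22,90)))
place(*(b+u*.027),-7,.030+.007,.42)
arm.movep([.40,-.10,.35],down(144))
for n in("top","scene"):
    im,P=cloud(n); cv2.imwrite(f"pics/{n}8.png",im)
    for r in rusks(n,im,P): print(r)
    m=(P[...,0]>.6)&(P[...,0]<.7)&(P[...,1]>0)&(P[...,1]<.15)&(P[...,2]>.06)&(P[...,2]<.1); q=P[m]
    if len(q)>10: print("handle",rect(q[:,:2]),q[:,2].max())
    m=(P[...,0]>.42)&(P[...,0]<.58)&(P[...,1]>-.15)&(P[...,1]<-.0)&(P[...,2]>.06)&(P[...,2]<.08); q=P[m]
    if len(q)>10: print("dial",rect(q[:,:2]))
```

```text
picked width 22.2 after lift 22.3 t 51.7917
placed t 58.725
('top', [515, 131], 1048, 'ztop', 77, 'rect', (695, -580, 114, 48, 41.9))
('top', [435, 180], 249, 'ztop', 22, 'rect', (579, -365, 115, 105, 83.3))
('top', [416, 174], 188, 'ztop', 28, 'rect', (585, -330, 70, 22, -4.4))
('top', [436, 179], 245, 'ztop', 28, 'rect', (575, -383, 69, 24, -5.5))
('top', [520, 241], 2304, 'ztop', 19, 'rect', (355, -607, 218, 198, 5.5))
('top', [550, 262], 43, 'ztop', 18, 'rect', (362, -662, 51, 9, -85.6))
('top', [535, 270], 101, 'ztop', 19, 'rect', (340, -618, 79, 18, -84.5))
('top', [554, 271], 41, 'ztop', 18, 'rect', (342, -671, 28, 13, -80.1))
('top', [508, 283], 52, 'ztop', 19, 'rect', (311, -559, 74, 7, -82.2))
('top', [528, 308], 115, 'ztop', 18, 'rect', (248, -600, 149, 7, -84.2))
handle (643, 77, 69, 13, -84.7) 0.09264191845517833
('scene', [178, 122], 937, 'ztop', 18, 'rect', (358, -607, 216, 203, 5.2))
('scene', [92, 148], 836, 'ztop', 76, 'rect', (694, -577, 114, 47, 41.4))
('scene', [171, 180], 269, 'ztop', 22, 'rect', (580, -356, 131, 105, 83.2))
('scene', [168, 172], 201, 'ztop', 27, 'rect', (573, -382, 69, 29, -8.5))
('scene', [174, 183], 193, 'ztop', 27, 'rect', (585, -329, 69, 26, -9.1))
('scene', [422, 297], 245, 'ztop', 26, 'rect', (387, 306, 41, 23, 14.3))
('scene', [430, 322], 259, 'ztop', 27, 'rect', (425, 349, 40, 23, -4.4))
('scene', [461, 323], 155, 'ztop', 48, 'rect', (398, 392, 24, 20, -6.0))
handle (643, 77, 71, 13, -83.9) 0.08957679684738029
dial (513, -74, 41, 16, 8.5)
```

View pics/scene8.png

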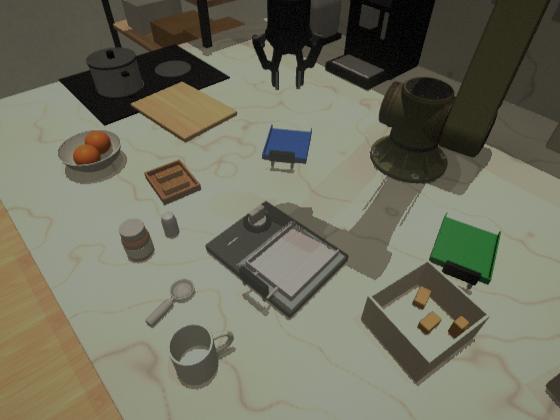

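View pics/top8.png

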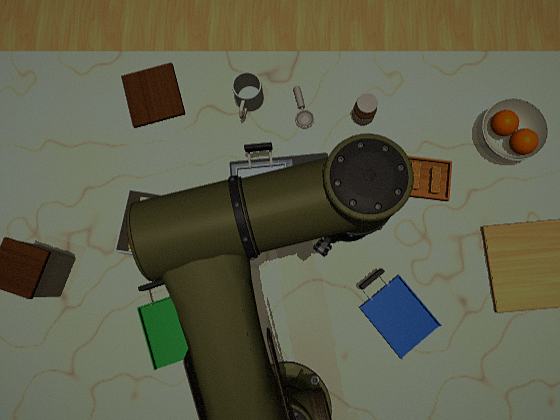

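Run:
```python
from cell import arm
arm.hand_in(); print(arm.get_time_s())
```

```text
the job is handed in; nothing more can be done
the job is handed in; nothing more can be done
```

The job is done and handed in, at about 60 s on the robot's clock. The hand-in reports no verdict, so these results come from my own last measurements.

- **Dial:** turned to its anticlockwise stop. With a clear view, both cameras put the bar at about 6°, parallel to the plate's x axis. The final, partly hidden scene view read 8.5°, which is within measuring noise.
- **Short rusks:** one lay on the counter and two were already on the tray; I found no second one on the counter. I put it on the tray and tipped the tray to 41°. All three are inside the canister, one of them standing on end but within the limits.
- **Tray:** empty and back on the warming plate, about 6 mm from the middle of its place. I took it as flat from its handle height and the picture, not from a direct tilt measurement.
- **Long rusks:** one was knocked about 5 cm aside during the run, so I measured it again before picking it up. Both lie flat in the wooden box, about 26–27 mm either side of the middle.
- **Bystanders:** the jam jar, shaker and spoon look unmoved in the last pictures. I did not measure their positions again.

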